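# Draw the slide box to the front of its lane

## Task

Three flat slide boxes lie at the back of the three lanes of the white tray. Press down on top of the longest one and draw it toward the robot along its lane until it stops against the tray's front wall; leave the two shorter boxes where they are.

Things in the scene. Friction and masses are not known exactly. Their poses are not given: they have to be found in the camera images.
- long_box_top (a point): the longest slide box: flat grey closed plastic box, 90 mm long (x), 35 wide (y), 14 thick, 150 g, blank label on top. Point: centre of its flat top face, 17 mm above the worktop; x points to its back, z up. Loose, lengthwise in one lane; it stands only 2 mm above the walls (cannot be gripped) and slides easily on the smooth floor under a fingertip pressed on it with 5 to 20 N
- short_box_1_top (a point): one of two equal shorter slide boxes: the same make as the long one, but 58 mm long (x), 35 wide, 14 thick. Centre of its top face; it lies in another lane
- short_box_2_top (a point): the other of the two shorter slide boxes: the same make as the long one, but 58 mm long (x), 35 wide, 14 thick. Centre of its top face; it lies in another lane
- tray: white tray fixed on the worktop, 208 mm (x) by 136 (y), walls 4 thick, 15 high, floor 3. Origin: centre of its underside, on the worktop; x runs along the lanes to the back wall, -x to the front wall (nearest the robot), z up. Three lanes centred at y = +44, 0 and -44 mm, 200 long, 40 wide inside; the front wall's inner face is at x = -100 mm: the long box rests on it when its centre is at x = -55
Not all that is in view belongs to the job. What is shaped like the tray but green is not meant. Leave any blue look-alike of the part that bears long_box_top alone.

How it is judged:
By the outcome, as a careful person would: the job done as asked, in the order asked, and still so for the second after the job is handed in, with the robot touching nothing.
It also fails if it takes over 29 s, if anything falls off the work surface, if the arm or the gripper's body presses on something with over 40 N, if the wrist force passes 120 N, or if a joint passes its speed limit or range.

## Robot

A 6-joint arm with a two-finger parallel gripper is mounted at the origin on a cart in front of the work surface, level with it; the furniture and walls round the work are solid. World frame = base frame: x ahead of the robot, y to its left, z up, the work surface at z = 0. Lengths are in m, angles in degrees, forces in N, time in s.
With the tool pointing down it reaches from about 0.375 to 0.75 m from the base axis. Payload 9 kg.
Tool frame: the origin (TCP) lies where the fingers leave the gripper's body, on its centre line; the fingertips stand 73 mm ahead of it and the grasp point (between the pads) lies 54 mm ahead of it (robot.tip_reach is the distance from the TCP to the fingertips, in m); z points along the fingers, y is the line along which they close (so a half turn about z gives the same grasp; the last joint's range is limited). The gripper opens to 85 mm and grips with 20 to 120 N. Pads are 22 mm wide; open, the fingers measure 114 mm over their backs; the gripper's body (76 mm by 85 mm) begins 54 mm behind the grasp point. The pads swing forward as they close: fully open they stand 13 mm farther back than shut.
Start: joints at [50.896, 5.964, 5.575, 89.605, 0, 77.527], TCP at [0.269, 0.536, 0.304] pointing down, gripper open.
Joint ranges: [-171.21, 171.21], [-48.23, 106.86], [-62.78, 66.21], [-105.2, 120.99], [-86.42, 89.51], [-180, 180]. Speed limits (degrees/s): [127.2, 127.2, 147.25, 180, 180, 180].

## Interface

Orientations are given as [roll, pitch, yaw] about the fixed x, y, z axes, in that order (R = Rz(yaw) Ry(pitch) Rx(roll)).
In Python, from plant import robot gives the robot as it stands. Calls block until the motion is done:
- robot.move_pose(position, orientation): joint-space move of the TCP to a pose.
- robot.line_to(position, vel=0.15, rotation=None, guard=None): straight line of the TCP; rotation=None keeps the orientation; vel is the mean speed in m/s. With guard (N) it stops when the force on the tool has changed by that much, and returns True; else False.
- robot.goto_joints(angles): joint-space move.
- robot.set_gripper(opening): finger opening in m; the grip force is fixed at half the most; returns when the fingers have stopped.
- robot.pause(seconds).
- robot.ik(position, orientation): joint angles nearest the present ones, or None.
- robot.observe(): the state.
- robot.grab_frame(name): name is "scene" or "top" or "wrist"; returns the picture (420x560x3 uint8, blue, green, red); there is no depth.
- robot.get_calibration(name): a dict with "vertical_fov" (degrees; the focal length in pixels is half the picture's height over the tangent of half this angle, whatever the lens; pixels are square), "cx", "cy" (the principal point, pixels), "rvec" (rotation vector, rad) and "tvec" (3), from world to camera coordinates, as OpenCV has them. Camera axes: x right, y down, z forward; pixel columns grow to the right and rows downward; lengths in m; the calibration is good to about 2 mm. The wrist camera is an equidistant fisheye: a pixel r from the principal point sees the ray r / f radians off the axis. A picture is of the moment at which its call begins: read the wrist's pose just before it. get_calibration takes no time and is no camera call; for the wrist camera it gives the pose at the moment of the call.
A pose or a line that the arm cannot do raises robot.IKError and nothing moves.
- robot.job_done(): hands the job in; it is judged then, once.
The state is a dict: "time": time; "q": joint angles; "qvel": joint speeds; "joint_torque": joint torques, N m; "tool_pos": TCP position; "tcp_rot": TCP orientation; "ft_force": force on the tool from outside, world axes, zero at the start; "torque": the same for the moment, N m; "gripper_width": finger opening in m; "gripper_force": force on a finger pad.
Only numpy, scipy, OpenCV 4.12 (cv2) and the standard library are available. Lean on these libraries where they do the work, as an engineer would, in place of code of your own. Each camera call takes 0.05 s, during which the arm holds its last target. There are 200 camera calls.

## Working session

There is one attempt and no reset: what is moved stays moved. The work goes in short steps, each a Python script; the robot and the scene stay as the last script left them, time stands still between calls to the robot, and variables do not carry over. Pictures are saved under pics/ and viewed, at most 10 in all, crops included, and the job is handed in when it is done.

```bash
mkdir -p pics && python3 - <<'E'
from plant import robot
import cv2
for n in("top","scene"):
    cv2.imwrite(f"pics/{n}0.png",robot.grab_frame(n)); print(n,robot.get_calibration(n))
print(robot.observe()["tcp_rot"],robot.observe()["time"],robot.tip_reach)
E
```

```text
top {'vertical_fov': 57.090396106978076, 'cx': 280.96299008583003, 'cy': 207.7870305164003, 'rvec': array([ 2.09701868, -2.15894361,  0.13203287]), 'tvec': array([-0.10660097,  0.68612277,  0.95062198])}
scene {'vertical_fov': 51.672760574563185, 'cx': 280.7005732951814, 'cy': 199.05862244123506, 'rvec': array([ 2.34581881,  0.85029613, -0.30290685]), 'tvec': array([-0.41747738, -0.36931116,  1.26782103])}
[-1.79933410e+02 -1.35992819e-02  1.53369148e+02] 0.1 0.0726
```

View pics/top0.png

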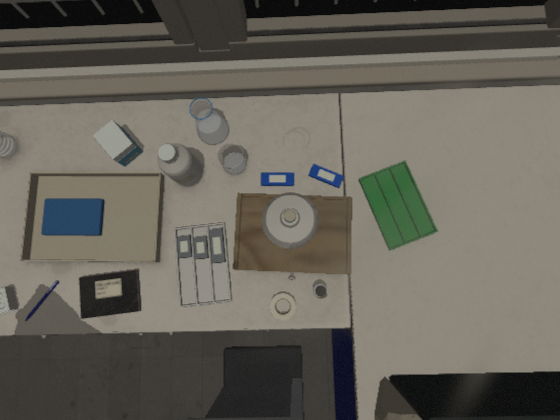

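View pics/scene0.png

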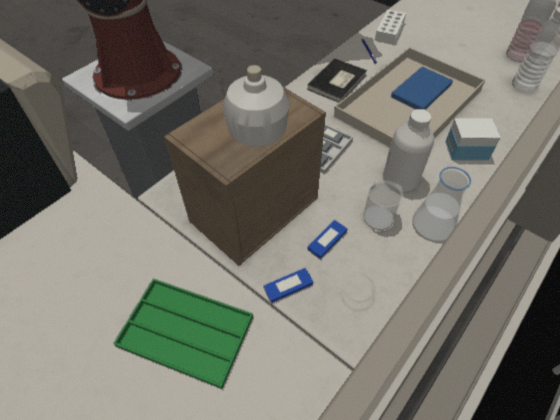

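Top view: the white tray is around (203,264) and holds three grey boxes near (184,246), (200,247) and (217,245). The look-alikes are two blue boxes at (277,179) and (326,175) and a green tray at (398,205). A tall wooden block stands just to the right of the white tray. I'll check a close crop next.

```bash
python3 - <<'E'
import cv2
im=cv2.imread("pics/top0.png")[215:310,165:245]
cv2.imwrite("pics/c1.png",cv2.resize(im,None,fx=6,fy=6,interpolation=cv2.INTER_CUBIC))
E
```

```text
(no output)
```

View pics/c1.png

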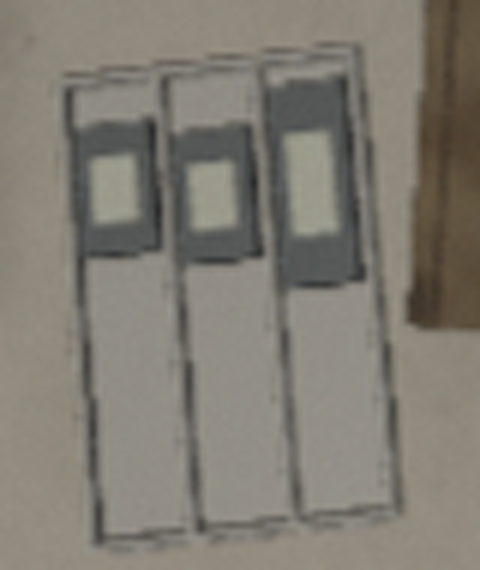

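The crop shows the longest box in the right-hand lane (crop corners (270,85), (345,77), (364,280), (288,286)). The two shorter ones are in the left and middle lanes. The wooden block is close on the right, at crop (415,325).

```bash
cat > h.py <<'E'
import numpy as np, cv2
def ray(c,uv):
    f=210/np.tan(np.radians(c["vertical_fov"]/2)); R=cv2.Rodrigues(c["rvec"])[0]
    d=np.array([(uv[0]-c["cx"])/f,(uv[1]-c["cy"])/f,1]); return -R.T@c["tvec"],R.T@d
def at(c,uv,z):
    o,d=ray(c,uv); return o+d*(z-o[2])/d[2]
E
python3 - <<'E'
from h import *
from plant import robot
np.set_printoptions(precision=4,suppress=True)
c=robot.get_calibration("top"); s=robot.get_calibration("scene")
px=lambda p:((p[0]+.5)/6-.5+165,(p[1]+.5)/6-.5+215)
T=np.array([at(c,px(p),.015) for p in[(65,76),(362,45),(402,512),(97,545)]])
B=np.array([at(c,px(p),.017) for p in[(270,85),(345,77),(364,280),(288,286)]])
print("tray",T,T.mean(0),"\nbox",B,B.mean(0))
for M in(T,B):
  a=M[0]+M[1]-M[2]-M[3]; print(np.degrees(np.arctan2(a[1],a[0])),np.hypot(*a[:2])/2, np.linalg.norm(M[0]+M[3]-M[1]-M[2])/2)
print("block base from scene",[at(s,p,0) for p in[(238,254),(318,197),(193,220)]])
for z in(.1,.15,.2,.25): print(z,[at(s,p,z)[:2] for p in[(243,187),(325,121),(175,137)]],[at(c,p,z)[:2] for p in[(237,194),(352,195),(234,271),(350,272)]])
E
```

```text
tray [[0.6443 0.1598 0.015 ]
 [0.6542 0.026  0.015 ]
 [0.4498 0.0095 0.015 ]
 [0.439  0.1427 0.015 ]] [0.5468 0.0845 0.015 ] 
box [[0.6372 0.0669 0.017 ]
 [0.6398 0.0333 0.017 ]
 [0.5499 0.0252 0.017 ]
 [0.5482 0.0588 0.017 ]] [0.5938 0.0461 0.017 ]
4.698611248075824 0.2055316923623188 0.1339405389846862
5.174604235174021 0.08983179080703498 0.03368624496480377
block base from scene [array([ 0.6488, -0.26  ,  0.    ]), array([ 0.6846, -0.0367,  0.    ]), array([ 0.5153, -0.2603,  0.    ])]
0.1 [array([ 0.5979, -0.1799]), array([0.6074, 0.0823]), array([ 0.3846, -0.1704])] [array([ 0.7133, -0.0194]), array([ 0.7015, -0.3037]), array([ 0.5244, -0.0104]), array([ 0.5147, -0.2887])]
0.15 [array([ 0.6294, -0.2084]), array([0.6382, 0.034 ]), array([ 0.4323, -0.1996])] [array([ 0.7035, -0.0265]), array([ 0.6923, -0.2957]), array([ 0.5247, -0.018 ]), array([ 0.5155, -0.2815])]
0.2 [array([ 0.661 , -0.2369]), array([ 0.669 , -0.0143]), array([ 0.48  , -0.2288])] [array([ 0.6937, -0.0337]), array([ 0.6832, -0.2877]), array([ 0.5249, -0.0256]), array([ 0.5163, -0.2744])]
0.25 [array([ 0.6925, -0.2653]), array([ 0.6999, -0.0626]), array([ 0.5276, -0.258 ])] [array([ 0.6839, -0.0408]), array([ 0.674 , -0.2797]), array([ 0.5252, -0.0332]), array([ 0.5171, -0.2672])]
```

```bash
python3 - <<'E'
from h import *
from plant import robot
from scipy.spatial.transform import Rotation as Ro
np.set_printoptions(precision=4,suppress=True)
o=robot.observe(); R=Ro.from_euler("xyz",o["tcp_rot"],degrees=True).as_matrix()
w=robot.get_calibration("wrist"); p=-cv2.Rodrigues(w["rvec"])[0].T@w["tvec"]
print("cam in tool",R.T@(p-o["tool_pos"]))
for y in(95,-85,5,-175): print(y,robot.ik([.594,.046,.15],[180,0,y]))
E
```

```text
cam in tool [ 0.0732  0.0001 -0.0689]
95 [-8.1358  6.908  -9.4683 73.6236  0.     76.8642]
-85 [  -8.1358    6.908    -9.4683   73.6236    0.     -103.1358]
5 [ -8.1358   6.908   -9.4683  73.6236   0.     166.8642]
-175 [ -8.1358   6.908   -9.4683  73.6236   0.     -13.1358]
```

```bash
cat >> h.py <<'E'
from scipy.spatial.transform import Rotation as Ro
a=np.radians(4.9); L=np.array([np.cos(a),np.sin(a),0]); Z=np.array([0,0,1.])
t=np.radians(30); zt=np.sin(t)*L-np.cos(t)*Z; xt=-np.cos(t)*L-np.sin(t)*Z
Rt=np.column_stack([xt,np.cross(zt,xt),zt]); RPY=Ro.from_matrix(Rt).as_euler("xyz",degrees=True)
def tcp(contact): return np.asarray(contact)-0.0726*zt-0.011*xt   # lowest tip edge at contact
E
python3 - <<'E'
from h import *
from plant import robot
np.set_printoptions(precision=4,suppress=True)
C=np.array([.5938,.0461,.017])-.022*L
for z in(.2,.05,0): print(tcp(C+z*Z),robot.ik(tcp(C+z*Z),RPY))
print(robot.ik(tcp(C-.11*L),RPY))
robot.set_gripper(0)
robot.move_pose(tcp(C+.2*Z),RPY)
print(robot.observe()["time"],robot.observe()["tool_pos"],robot.observe()["ft_force"])
im=robot.grab_frame("wrist"); sc=robot.grab_frame("scene")
tp=robot.grab_frame("top")
cv2.imwrite("pics/w1.png",im); cv2.imwrite("pics/s1.png",np.hstack([cv2.resize(sc[0:280,:400],(400,280)),tp[90:370,100:400]]))
E
```

```text
[0.5452 0.0419 0.2854] [-13.2157 -37.624  -37.8343  61.0348   8.944  -15.8187]
[0.5452 0.0419 0.1354] [-13.2157 -35.4601 -52.1064  44.5987   8.944  -15.8187]
[0.5452 0.0419 0.0854] [-13.2157 -32.0607 -55.2801  38.0257   8.944  -15.8187]
None
2.9417 [0.5453 0.0424 0.2856] [-0.3797 -0.2576 -0.3782]
```

View pics/w1.png

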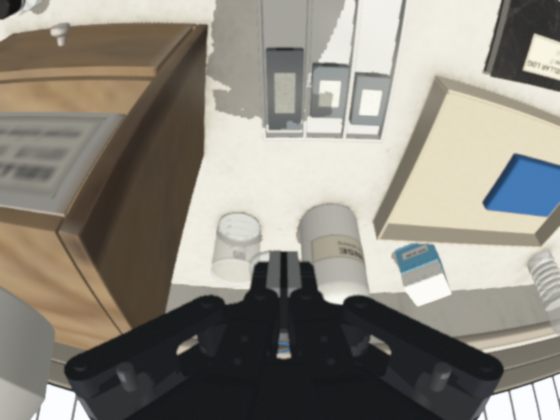

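View pics/s1.png

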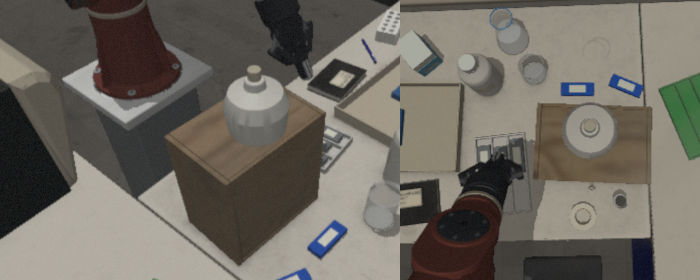

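The wrist view shows the long dark box at (285,88) in the lane next to the wooden block, with the two shorter ones at (328,90) and (370,98). The top view shows the arm links lying on the left, clear of the block, so a steeper tool is safe. The 30° tilt can't reach the end of the drag, so I'll use a smaller one.

```bash
sed -i 's/radians(30)/radians(T)/; s/^t=/T=12;t=/' h.py && python3 - <<'E'
from h import *
from plant import robot
np.set_printoptions(precision=4,suppress=True)
C=np.array([.5938,.0461,.017])-.018*L
ok=all(robot.ik(tcp(C-s*L+h*Z),RPY) is not None for s in(0,.04,.08,.115) for h in(-.004,0,.06))
print("ik",ok)
if ok:
    robot.move_pose(tcp(C+.06*Z),RPY)
    robot.line_to(tcp(C+.012*Z),vel=.1)
    f0=robot.observe()["ft_force"].copy() if hasattr(robot.observe()["ft_force"],"copy") else np.array(robot.observe()["ft_force"])
    hit=robot.line_to(tcp(C-.006*Z),vel=.015,guard=4)
    robot.pause(.1); o=robot.observe()
    print(hit,o["time"],f0,o["ft_force"],np.array(o["tool_pos"])-tcp(C))
    cv2.imwrite("pics/w2.png",robot.grab_frame("wrist"))
E
```

```text
ik True
True 5.35 [ 1.2827 -0.5625  0.0531] [-1.0371  0.1127  4.6486] [ 0.0001  0.     -0.0008]
```

View pics/w2.png

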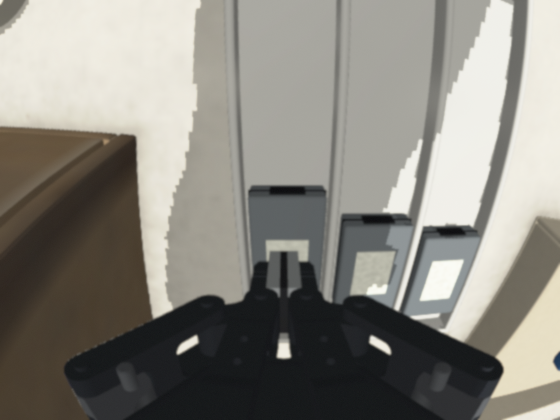

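The fingertips rest on the long box at (285,260), centred across its lane (front edge at row 188). Next I press harder and drag.

```bash
python3 - <<'E'
from h import *
from plant import robot
np.set_printoptions(precision=3,suppress=True)
C=np.array([.5938,.0461,.017])-.018*L
F=lambda:np.array(robot.observe()["ft_force"])
z=float((np.array(robot.observe()["tool_pos"])-tcp(C))[2])
for i in range(8):
    f=F()[2]
    if f>9: break
    z-=.0004; robot.line_to(tcp(C+z*Z),vel=.01); robot.pause(.05)
print("press",z,F())
s=0
while s<.104:
    s+=.013; robot.line_to(tcp(C-s*L+z*Z),vel=.05)
    o=robot.observe(); f=F(); print(round(s,3),f,round(o["time"],2))
    if f[2]<7: z-=.0005
    elif f[2]>14: z+=.0005
cv2.imwrite("pics/w3.png",robot.grab_frame("wrist"))
E
```

```text
press -0.001977220096415954 [-4.216  0.15  10.242]
0.013 [-2.389  0.673  9.989] 6.71
0.026 [-2.355  0.191 10.362] 7.12
0.039 [-2.375  0.192 10.789] 7.53
0.052 [-2.865 -0.004 10.187] 7.93
0.065 [-3.195  0.28  11.038] 8.34
0.078 [-3.492  0.09  10.695] 8.75
0.091 [-2.67 -0.04 10.4 ] 9.16
0.104 [-1.577 -0.25   9.775] 9.57
```

View pics/w3.png

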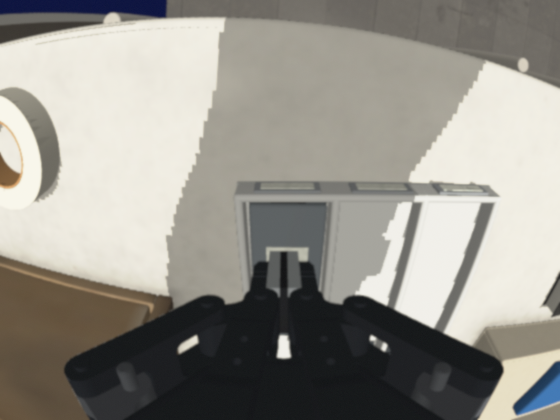

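The long box has come to about the front wall (its front edge at row ~203, wall inner edge at ~200), but no stop shows in the force yet. I'll go a little farther.

```bash
python3 - <<'E'
from h import *
from plant import robot
np.set_printoptions(precision=3,suppress=True)
C=np.array([.5938,.0461,.017])-.018*L
z=-.00198; s=.104
for i in range(3):
    s+=.004; robot.line_to(tcp(C-s*L+z*Z),vel=.02); o=robot.observe(); print(round(s,3),np.array(o["ft_force"]),o["time"])
im=robot.grab_frame("wrist")
robot.line_to(tcp(C-s*L+.05*Z),vel=.08)
robot.line_to(tcp(C-s*L+.1*Z),vel=.15)
im2=robot.grab_frame("wrist"); print(robot.observe()["time"])
r=lambda x:cv2.resize(x,(400,300))
cv2.imwrite("pics/w4.png",np.hstack([cv2.resize(im[150:300,200:400],(400,300)),cv2.resize(im2[100:300,160:427],(400,300))]))
E
```

```text
0.108 [ 0.716 -0.039  8.187] 9.9667
0.112 [ 0.979 -0.036  7.184] 10.3167
0.116 [0.974 0.429 7.141] 10.6667
12.05
```

View pics/w4.png

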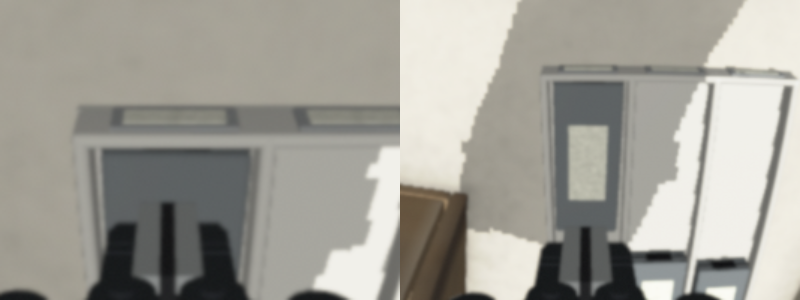

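The box's front edge meets the wall with no floor showing between them. The drag force levelled off, so the finger was slipping on the stopped box. The short boxes haven't moved and the tool is clear.

```bash
python3 -c "
from plant import robot
print(robot.job_done())"
```

```text
the job is handed in; nothing more can be done
None
```

I drew the longest box along its lane until it stopped against the tray's front wall, left the two short boxes where they were, and handed the job in just after 12 s with the arm clear.

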